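# Touch test of a repaired tablet

## Robot

A 7-joint arm with a two-finger parallel gripper is mounted at the origin on the work surface. World frame = base frame: x ahead of the robot, y to its left, z up, the work surface at z = 0. Lengths are in m, angles in rad, forces in N, time in s.
With the tool pointing down it reaches from about 0.425 to 1.025 m from the base axis. Payload 9.4 kg.
Tool frame: the origin (TCP) lies midway between the tips of the shut fingers; the grasp point (between the pads) lies ctrl.pinch_z behind it (ctrl.pinch_z is the distance from the TCP to the grasp point, in m); z points along the fingers, y is the line along which they close (so a half turn about z gives the same grasp; the last joint's range is limited). The gripper opens to 93 mm and grips with 3 to 60 N. Pads are 15 mm wide; open, the fingers measure 128 mm over their backs; the gripper's body (75 mm by 188 mm) begins 65 mm behind the grasp point.
Start: joints at [-0.077, 0.599, -0.003, 1.599, 0.002, 0.943, -0.08], TCP at [0.725, -0, 0.219] pointing down, gripper open.
Joint ranges: [-2.57, 2.57], [-0.35, 1.97], [-1.29, 1.29], [0.11, 2.56], [-1.05, 4.19], [0.11, 1.86], [-2.63, 2.63]. Speed limits (rad/s): [2.22, 2.22, 3.01, 3.01, 3.14, 3.14, 3.14].

## Interface

Orientations are given as a unit quaternion [x, y, z, w].
In Python, from cell import readout, optics, ctrl gives the robot as it stands.
- The arm moves only by the tool jog_arm, never from a script. Its argument "targets" is a list of rows, each an object of numbers: "dx", "dy", "dz": the shift along the world's x, y, z in mm; "wx", "wy", "wz": the turn, a rotation vector about the world's x, y, z in degrees; "fingers": the opening, from -1 (shut) to 1 (fully open), so that 0 is half open. A call has 1 to 20 rows; each row shifts and turns the commanded pose from where the row before left it; what a row does not reach is not made up. A row lasts 1/12 s, in which the tool goes at most 41.7 mm and 7.16 degrees, less where a joint would pass 70% of its speed; a pose out of reach is approached as far as the arm can. A call with a gripper value outside its range is refused whole. The fingers move at their own pace and stop on an object; "force" is the grip in N (left out, the last holds). Time passes only in rows, so rows that do not move let the fingers close. It gives the time, the measured TCP pose, the force, the opening and the grip force at its end, in the units of the state.
- readout.observe(): the state, without advancing time (a new reading comes with each control period).
- optics.snapshot(name): name is "scene" or "side" or "wrist"; returns a dict with "img" (384x512x3 uint8, blue, green, red), "camera_matrix" (3x3 intrinsics, pixels), "T" (4x4, takes a point from camera to world coordinates). Camera axes: x right, y up, looking along -z (the intrinsics and any distortion apply to the point x, -y, -z); pixel columns grow to the right and rows downward; lengths in m; the calibration is good to about 2 mm. The wrist camera is an equidistant fisheye: a pixel r from the principal point sees the ray r / f radians off the axis. A picture is of the moment at which its call begins. There is no depth.
- ctrl.close_job(): hands the job in; it is judged then, once.
The state is a dict: "t": time; "joints": joint angles; "dq": joint speeds; "effort": joint torques, N m; "tool_pos": TCP position; "orientation": TCP orientation; "contact_force": force on the tool from outside, world axes, zero at the start; "torque": the same for the moment, N m; "finger_gap": finger opening in m; "grip_force": force on a finger pad.
Only numpy, scipy, OpenCV 4.12 (cv2) and the standard library are available. Lean on these libraries where they do the work, as an engineer would, in place of code of your own. Each camera call takes 0.05 s, during which the arm holds its last target. There are 200 camera calls.

## Task

Run the touch test on the repaired tablet in the sprung cradle: touch the glass with the fingertips at the open ring, slide them along the white line and round its corner to the filled square, staying on the line and in contact with the glass all the way. Press only lightly, so that the cradle never goes down to its stop, and finish while holding the fingertips on the square, still lightly pressing. Leave the tablet lying in the cradle, the suction cup standing on the glass, and everything else where it is.

Things in the scene. Friction and masses are not known exactly. Their poses are not given: they have to be found in the camera images.
- tablet: A tablet, 200 x 130 x 8 mm, 0.25 to 0.4 kg, grey edge, dark glass, lying loose and face up in the cradle's shallow pocket (its rim stands 4 mm below the glass). Origin at the centre of its underside, x along its long side, z up; the glass is at z = 8 mm. An L-shaped white line 4 mm wide on the glass runs from an open ring 144 mm along +x to a corner, then 84 mm along +y to a filled square.
- line_start (a point): Centre of the open ring (22 mm wide), on the glass surface: the start of the line. Axes as the tablet's. Where the fingers touch is judged at the point midway between their tips: keep it on the line, within about 15 mm to either side, with closed fingers pointing nearly straight down.
- line_mid (a point): Point of the line half-way from the ring to the corner, on the glass surface. Axes as the tablet's. Between ring, corner and square the fingers must not hover just above the line (under 30 mm) without contact: come down at the ring.
- line_corner (a point): The corner of the line, on the glass surface. Axes as the tablet's.
- line_end (a point): Centre of the filled square (20 mm wide), on the glass surface: the finish of the line. Axes as the tablet's.
- platform (a joint): How far the cradle's sprung platform, which carries the tablet, is pressed down (m): 0 untouched, 0.014 at its stop. It starts to give at 1 to 2.5 N, then gives 1.4 mm for each further newton, straight down, and rises when let go; beyond 13 mm (about 10 N) is too hard. 3 to 8 mm is a good light touch.
- jig: The cradle's fixed aluminium base, 230 x 150 x 10 mm, screwed to the table. Origin at the centre of its underside, axes along the tablet's. The tablet's underside stands 34 mm above it, untouched.
- suction_cup: A light grey rubber suction cup with a grip, 36 mm wide and 38 mm tall, standing loose on the glass beside the line, at least 38 mm clear of it. Origin at the centre of its underside. Not to be touched or moved.
- phone: A dismantled phone, 145 x 70 x 8 mm, lying loose on the teal repair mat; a bystander. Origin at the centre of its underside.
- screwdriver: A screwdriver about 150 mm long, lying loose on the repair mat; a bystander.
- screw_jar: A small jar, 36 mm wide and 40 mm tall, standing on the repair mat; a bystander. Origin at the centre of its underside.
- tip_tin: A round brass tip-cleaner tin, 54 mm wide and 28 mm tall, standing loose on the table on the robot's side; a bystander. Origin at the centre of its underside.
- microscope: A microscope on a round foot, 64 mm wide and 138 mm tall, standing loose on the table beyond the work; a bystander. Origin at the centre of its underside.
- tweezers: Tweezers 120 mm long, 7 mm high, lying loose on the table at the robot's right; a bystander.
There are look-alikes about, which are no part of the job. What is meant by the tablet is not green, and is the smaller of those in its own colour.

How it is judged:
On the way, in this order (a step that is already met when the one before it is completed fails the run):
1. the fingertips touch the glass on the open ring (contact force between the fingers and tablet above 0.3 N and horizontal distance between the grasp point and line_start below 0.018 m), for 0.1 s.
2. they pass the middle of the long stretch in contact (contact force between the fingers and tablet above 0.3 N and horizontal distance between the grasp point and line_mid below 0.018 m), for 0.02 s.
3. they reach the corner in contact (contact force between the fingers and tablet above 0.3 N and horizontal distance between the grasp point and line_corner below 0.018 m), for 0.02 s.
4. they reach the filled square in contact (contact force between the fingers and tablet above 0.3 N and horizontal distance between the grasp point and line_end below 0.018 m), for 0.2 s.
At the end, for the whole second after the job is handed in: The fingertips rest on the filled square (the point between them within 18 mm of its centre), pressing with over 0.3 N and holding the cradle down between 0.5 and 13 mm; the tablet lies in its cradle and the suction cup stands on the glass (all of step 4 and value of joint platform between 0.0005 and 0.013 m and distance of tablet from where it was at the start of the episode below 0.02 m and z of tablet in the frame of jig below 0.04 m and distance of suction_cup from where it was at the start of the episode below 0.025 m and angle between suction_cup's own z axis and vertical below 0.3 rad); the arm keeps its last pose, push and grip.
It fails at once if pressed too hard: the cradle goes down to its stop (over 13 mm) (value of joint platform above 0.013 m).
It fails at once if the fingers touch the glass away from the line (over about 22 mm) (contact force between the fingers and tablet above 0.5 N and not ((x of the grasp point in the frame of tablet between -0.097 and 0.097 m and y of the grasp point in the frame of tablet between -0.064 and -0.02 m) or (x of the grasp point in the frame of tablet between 0.05 and 0.094 m and y of the grasp point in the frame of tablet between -0.067 and 0.067 m))).
It fails at once if the fingers are over a stretch of the line, within about 25 mm of the glass, without touching it (contact force between the fingers and tablet below 0.05 N and value of joint platform below 0.0005 m and z of the grasp point in the frame of tablet between 0 and 0.055 m and ((x of the grasp point in the frame of tablet between -0.048 and 0.046 m and y of the grasp point in the frame of tablet between -0.06 and -0.024 m) or (x of the grasp point in the frame of tablet between 0.054 and 0.09 m and y of the grasp point in the frame of tablet between -0.016 and 0.018 m))).
It fails at once if the tablet is lifted, tipped or shifted out of the cradle (z of tablet in the frame of jig above 0.04 m or angle between tablet's own z axis and vertical above 0.08 rad or distance of tablet from where it was at the start of the episode above 0.02 m).
It fails at once if the suction cup is touched, moved, lifted or tipped, or a bystander is moved over 20 mm (contact force between any of the arm, the fingers and suction_cup above 0.3 N or distance of suction_cup from where it was at the start of the episode above 0.025 m or angle between suction_cup's own z axis and vertical above 0.3 rad or distance of any of phone, screwdriver, screw_jar, tip_tin, microscope, tweezers from where it was at the start of the episode above 0.02 m).
It also fails if it takes over 43 s, if anything falls off the work surface, if the arm or the gripper's body presses on something with over 40 N, if the wrist force passes 120 N, or if a joint passes its speed limit or range.

## Working session

There is one attempt and no reset: what is moved stays moved. The work goes in short steps, Python scripts to look and compute and a tool call to move; the robot and the scene stay as the last step left them, time stands still between calls to the robot, and variables do not carry over. Pictures are saved under pics/ and viewed, at most 10 in all, crops included, and the job is handed in when it is done.

Besides the shell and the picture viewer there is one more tool, called after "Emit:" by a JSON object that holds its "op" and its "data", one argument or row to a line. jog_arm: Moves the arm, as the interface text tells. Its arguments: {"type":"object","properties":{"targets":{"type":"array"},"force":{"type":"number"}},"required":["targets"]}

```bash
mkdir -p pics
python3 - <<'E'
from cell import readout, optics, ctrl
import cv2,numpy as np
for n in("scene","wrist","side"):
    s=optics.snapshot(n); cv2.imwrite(f"pics/{n}0.png",s["img"]); print(n,s["camera_matrix"].tolist(),np.round(s["T"],4).tolist(),[k for k in s])
print(ctrl.pinch_z, readout.observe())
E
```

```text
scene [[487.45396918144485, 0.0, 252.22539467671535], [0.0, 487.45396918144485, 192.690286714284], [0.0, 0.0, 1.0]] [[-0.7718, -0.4888, 0.4067, 1.1304], [0.6359, -0.5883, 0.4996, 0.666], [-0.0049, 0.6442, 0.7649, 1.2247], [0.0, 0.0, 0.0, 1.0]] ['img', 'camera_matrix', 'T']
wrist [[297.3186396354542, 0.0, 258.4020533394175], [0.0, 297.3186396354542, 187.99904527291974], [0.0, 0.0, 1.0]] [[1.0, 0.0003, -0.0001, 0.7247], [-0.0002, 0.9647, 0.2632, 0.0739], [0.0002, -0.2632, 0.9647, 0.3838], [0.0, 0.0, 0.0, 1.0]] ['img', 'camera_matrix', 'T']
side [[402.12622370417625, 0.0, 257.50294500901265], [0.0, 402.12622370417625, 190.80558107826698], [0.0, 0.0, 1.0]] [[0.8034, 0.4283, -0.4137, -0.0976], [-0.5954, 0.5694, -0.5668, -0.8746], [-0.0072, 0.7016, 0.7125, 1.0533], [0.0, 0.0, 0.0, 1.0]] ['img', 'camera_matrix', 'T']
0.0188 {'t': 0.15, 'joints': array([-0.07673191,  0.59994783, -0.00253348,  1.5999186 ,  0.00180918,
        0.94290976, -0.07979143]), 'dq': array([ 5.16371070e-04, -1.57165172e-03, -1.37235496e-03, -1.99146032e-03,
        8.81108212e-05,  1.13825938e-03,  1.30969066e-03]), 'effort': array([ 4.23705205e-03, -7.65584278e+01,  1.49971146e+00, -2.52563953e+01,
       -5.22377843e-02,  1.48844108e-02,  9.41959070e-05]), 'tool_pos': array([7.24643311e-01, 6.40052510e-06, 2.17963650e-01]), 'orientation': array([ 7.07072708e-01,  7.07140606e-01, -4.60156702e-04, -3.70655433e-04]), 'contact_force': array([-0.25483128, -0.67756088,  0.23006713]), 'torque': array([ 0.00080963, -0.01483599,  0.00029153]), 'grip_force': 0.0, 'finger_gap': 0.09277411333066399}
```

View pics/scene0.png

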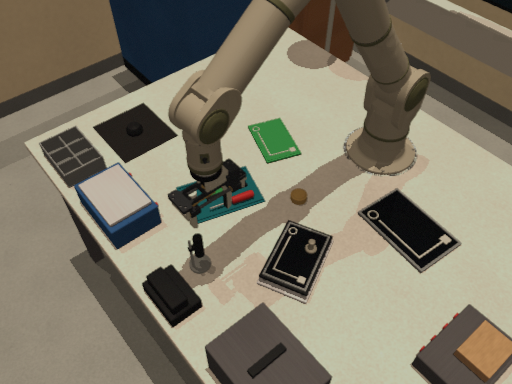

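View pics/wrist0.png

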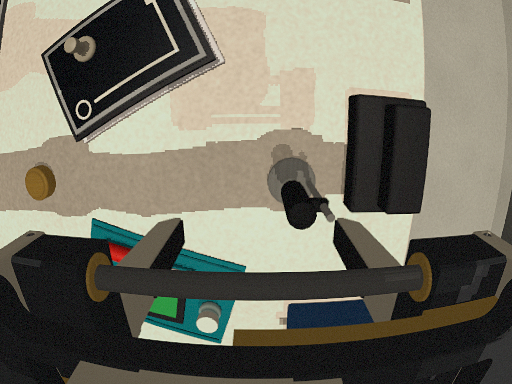

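Candidates in the scene picture are a green tablet (275,140), a large black tablet (410,228) and a small black tablet in a cradle with a suction cup (297,258). The last one fits: not green, the smaller of the black ones, and it holds the cup. I'll confirm it in a crop.

```bash
cat > h.py <<'E'
import numpy as np,cv2
def hit(s,px,z,fish=False):
    K=s["camera_matrix"];T=s["T"]
    a=(np.array(px,float)-K[:2,2])/K[0,0]
    if fish:
        r=np.hypot(*a); d=np.array([a[0]/r*np.sin(r),-a[1]/r*np.sin(r),-np.cos(r)])
    else: d=np.array([a[0],-a[1],-1])
    d=T[:3,:3]@d; o=T[:3,3]
    return o+d*(z-o[2])/d[2]
E
python3 - <<'E'
import cv2,numpy as np
a=cv2.imread("pics/scene0.png")[215:305,250:340]; a=cv2.resize(a,None,fx=6,fy=6,interpolation=cv2.INTER_CUBIC)
cv2.imwrite("pics/c1.png",a)
E
```

```text
(no output)
```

View pics/c1.png

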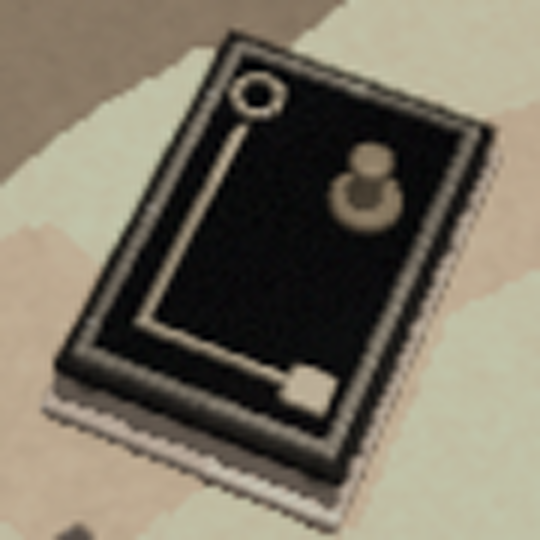

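View pics/side0.png

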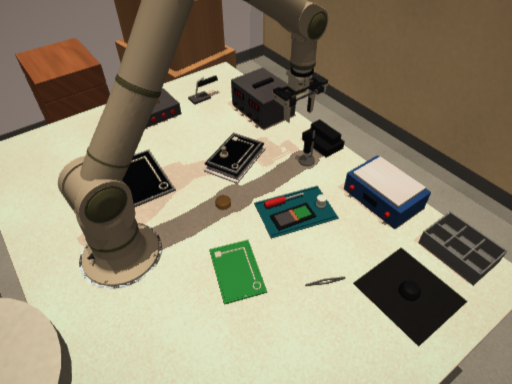

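The crop confirms it: ring at (258,97), corner (147,323), square (311,388), cup base (366,205). In the scene picture that is the ring at (293,231), corner (274.5,269) and square (301.8,279.7).

Run:
```python
from cell import optics
from h import *
s=optics.snapshot("scene"); w=optics.snapshot("wrist")
c=lambda u,v:(250+(u+.5)/6-.5,215+(v+.5)/6-.5)
P=[hit(s,c(*p),.042) for p in[(258,97),(147,323),(311,388),(366,208)]]
for p in P:print(np.round(p,4))
print(np.linalg.norm(P[1]-P[0]),np.linalg.norm(P[2]-P[1]))
for p in[(84,109),(178,50)]:print(np.round(hit(w,p,.042,True),4))
# fit rigid
L=np.array([[-72,-42],[72,-42],[72,42]])/1e3; 
W=np.array(P[:3])[:,:2]; l=L-L.mean(0); q=W-W.mean(0)
a=np.arctan2((l[:,0]*q[:,1]-l[:,1]*q[:,0]).sum(),(l*q).sum())
R=np.array([[np.cos(a),-np.sin(a)],[np.sin(a),np.cos(a)]]); t=W.mean(0)-R@L.mean(0)
print(np.degrees(a),t,(L@R.T+t))
```

```text
[0.5033 0.0845 0.042 ]
[0.6309 0.147  0.042 ]
[0.5956 0.2211 0.042 ]
[0.5076 0.166  0.042 ]
0.1420995963309646 0.08209286044330219
[0.5016 0.0856 0.042 ]
[0.6319 0.1465 0.042 ]
25.808319705931165 [0.54887286 0.1530089 ] [[0.50233965 0.08385212]
 [0.63197646 0.14654422]
 [0.59540606 0.22216569]]
```

Run:
```python
from cell import optics
from h import *
s=optics.snapshot("scene"); w=optics.snapshot("wrist")
print(hit(s,(200,264),0),hit(w,(290,180),0,True),hit(w,(302,215),.13,True),hit(w,(330,215),.08,True))
```

```text
[ 0.77017189 -0.02103297  0.        ] [ 0.76754943 -0.01990088  0.        ] [ 0.76524647 -0.02123653  0.13      ] [ 0.80498189 -0.04035025  0.08      ]
```

Emit:
{"op": "jog_arm", "data": {
  "targets": [
    {"dx": -37,"dy": 14,"dz": 0,"fingers": -1},
    {"dx": -37,"dy": 14,"fingers": -1},
    {"dx": -37,"dy": 14,"fingers": -1},
    {"dx": -37,"dy": 14,"fingers": -1},
    {"dx": -37,"dy": 14,"fingers": -1},
    {"dx": -37,"dy": 14,"fingers": -1},
    {"dz": -30,"fingers": -1},
    {"dz": -30,"fingers": -1},
    {"fingers": -1},
    {"fingers": -1},
    {"fingers": -1},
    {"fingers": -1}
  ],
  "force": 10
}}

```text
schema error: expected keys dx, dy, dz, wx, wy, wz, fingers
```

Emit:
{"op": "jog_arm", "data": {
  "targets": [
    {"dx": -37,"dy": 14,"dz": 0,"wx": 0,"wy": 0,"wz": 0,"fingers": -1},
    {"dx": -37,"dy": 14,"dz": 0,"wx": 0,"wy": 0,"wz": 0,"fingers": -1},
    {"dx": -37,"dy": 14,"dz": 0,"wx": 0,"wy": 0,"wz": 0,"fingers": -1},
    {"dx": -37,"dy": 14,"dz": 0,"wx": 0,"wy": 0,"wz": 0,"fingers": -1},
    {"dx": -37,"dy": 14,"dz": 0,"wx": 0,"wy": 0,"wz": 0,"fingers": -1},
    {"dx": -37,"dy": 14,"dz": 0,"wx": 0,"wy": 0,"wz": 0,"fingers": -1},
    {"dx": 0,"dy": 0,"dz": -30,"wx": 0,"wy": 0,"wz": 0,"fingers": -1},
    {"dx": 0,"dy": 0,"dz": -30,"wx": 0,"wy": 0,"wz": 0,"fingers": -1},
    {"dx": 0,"dy": 0,"dz": 0,"wx": 0,"wy": 0,"wz": 0,"fingers": -1},
    {"dx": 0,"dy": 0,"dz": 0,"wx": 0,"wy": 0,"wz": 0,"fingers": -1},
    {"dx": 0,"dy": 0,"dz": 0,"wx": 0,"wy": 0,"wz": 0,"fingers": -1},
    {"dx": 0,"dy": 0,"dz": 0,"wx": 0,"wy": 0,"wz": 0,"fingers": -1}
  ],
  "force": 10
}}

```text
t: 1.35
tool_pos: [0.5041, 0.0839, 0.1598]
orientation: [0.707, 0.707, 0.001, 0.0]
contact_force: [-0.3, 0.8, -0.3]
finger_gap: 0.0176
grip_force: 0.0
```

Emit:
{"op": "jog_arm", "data": {
  "targets": [
    {"dx": -1,"dy": 0,"dz": -30,"wx": 0,"wy": 0,"wz": 0,"fingers": -1},
    {"dx": 0,"dy": 0,"dz": -30,"wx": 0,"wy": 0,"wz": 0,"fingers": -1},
    {"dx": 0,"dy": 0,"dz": 0,"wx": 0,"wy": 0,"wz": 0,"fingers": -1},
    {"dx": 0,"dy": 0,"dz": 0,"wx": 0,"wy": 0,"wz": 0,"fingers": -1},
    {"dx": 0,"dy": 0,"dz": 0,"wx": 0,"wy": 0,"wz": 0,"fingers": -1},
    {"dx": 0,"dy": 0,"dz": 0,"wx": 0,"wy": 0,"wz": 0,"fingers": -1}
  ]
}}

```text
t: 1.85
tool_pos: [0.503, 0.0841, 0.1003]
orientation: [0.707, 0.707, 0.001, 0.001]
contact_force: [0.6, -0.2, 0.5]
finger_gap: 0.0006
grip_force: 0.0
```

Run:
```python
from cell import optics,readout
import cv2
s=optics.snapshot("wrist");cv2.imwrite("pics/w1.png",s["img"])
print(readout.observe()["contact_force"])
```

```text
[ 0.46534971 -0.13351085 -0.21098861]
```

View pics/w1.png

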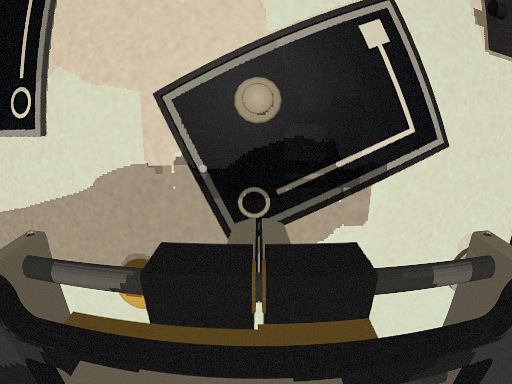

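The fingers are shut. The ring shows at (254,202), the corner at (412,130) and the square at (374,33).

Run:
```python
from cell import optics
from h import *
w=optics.snapshot("wrist")
for p in[(254,202),(412,130),(374,33)]:print(np.round(hit(w,p,.042,True),4))
```

```text
[0.5    0.0854 0.042 ]
[0.6303 0.1463 0.042 ]
[0.5944 0.223  0.042 ]
```

Emit:
{"op": "jog_arm", "data": {
  "targets": [
    {"dx": -1,"dy": 0,"dz": -25,"wx": 0,"wy": 0,"wz": 0,"fingers": -1},
    {"dx": 0,"dy": 0,"dz": -15,"wx": 0,"wy": 0,"wz": 0,"fingers": -1},
    {"dx": 0,"dy": 0,"dz": -10,"wx": 0,"wy": 0,"wz": 0,"fingers": -1},
    {"dx": 0,"dy": 0,"dz": -5,"wx": 0,"wy": 0,"wz": 0,"fingers": -1},
    {"dx": 0,"dy": 0,"dz": 0,"wx": 0,"wy": 0,"wz": 0,"fingers": -1},
    {"dx": 0,"dy": 0,"dz": 0,"wx": 0,"wy": 0,"wz": 0,"fingers": -1}
  ]
}}

```text
t: 2.45
tool_pos: [0.5012, 0.084, 0.044]
orientation: [0.707, 0.707, 0.0, 0.0]
contact_force: [0.4, 0.5, -0.0]
finger_gap: 0.0003
grip_force: 0.0
```

Emit:
{"op": "jog_arm", "data": {
  "targets": [
    {"dx": 0,"dy": 1,"dz": -2,"wx": 0,"wy": 0,"wz": 0,"fingers": -1},
    {"dx": 0,"dy": 0,"dz": -2,"wx": 0,"wy": 0,"wz": 0,"fingers": -1},
    {"dx": 0,"dy": 0,"dz": -2,"wx": 0,"wy": 0,"wz": 0,"fingers": -1},
    {"dx": 0,"dy": 0,"dz": -1,"wx": 0,"wy": 0,"wz": 0,"fingers": -1},
    {"dx": 0,"dy": 0,"dz": 0,"wx": 0,"wy": 0,"wz": 0,"fingers": -1},
    {"dx": 0,"dy": 0,"dz": 0,"wx": 0,"wy": 0,"wz": 0,"fingers": -1}
  ]
}}

```text
t: 2.95
tool_pos: [0.5016, 0.0851, 0.0369]
orientation: [0.707, 0.707, 0.001, 0.0]
contact_force: [0.8, 0.2, 6.6]
finger_gap: 0.0003
grip_force: 2.7
```

Emit:
{"op": "jog_arm", "data": {
  "targets": [
    {"dx": 3,"dy": 1.5,"dz": 0,"wx": 0,"wy": 0,"wz": 0,"fingers": -1},
    {"dx": 6,"dy": 2.8,"dz": 0,"wx": 0,"wy": 0,"wz": 0,"fingers": -1},
    {"dx": 6,"dy": 2.8,"dz": 0,"wx": 0,"wy": 0,"wz": 0,"fingers": -1},
    {"dx": 6,"dy": 2.8,"dz": 0,"wx": 0,"wy": 0,"wz": 0,"fingers": -1},
    {"dx": 6,"dy": 2.8,"dz": 0,"wx": 0,"wy": 0,"wz": 0,"fingers": -1},
    {"dx": 6,"dy": 2.8,"dz": 0,"wx": 0,"wy": 0,"wz": 0,"fingers": -1},
    {"dx": 6,"dy": 2.8,"dz": 0,"wx": 0,"wy": 0,"wz": 0,"fingers": -1},
    {"dx": 6,"dy": 2.8,"dz": 0,"wx": 0,"wy": 0,"wz": 0,"fingers": -1},
    {"dx": 6,"dy": 2.8,"dz": 0,"wx": 0,"wy": 0,"wz": 0,"fingers": -1},
    {"dx": 6,"dy": 2.8,"dz": 0,"wx": 0,"wy": 0,"wz": 0,"fingers": -1},
    {"dx": 6,"dy": 2.8,"dz": 0,"wx": 0,"wy": 0,"wz": 0,"fingers": -1},
    {"dx": 0,"dy": 0,"dz": 0,"wx": 0,"wy": 0,"wz": 0,"fingers": -1}
  ]
}}

```text
t: 3.95
tool_pos: [0.5639, 0.1146, 0.0367]
orientation: [0.707, 0.707, -0.001, -0.0]
contact_force: [-0.9, -0.0, 4.8]
finger_gap: 0.0005
grip_force: 2.8
```

Emit:
{"op": "jog_arm", "data": {
  "targets": [
    {"dx": 6,"dy": 2.9,"dz": 0,"wx": 0,"wy": 0,"wz": 0,"fingers": -1},
    {"dx": 6,"dy": 2.9,"dz": 0,"wx": 0,"wy": 0,"wz": 0,"fingers": -1},
    {"dx": 6,"dy": 2.9,"dz": 0,"wx": 0,"wy": 0,"wz": 0,"fingers": -1},
    {"dx": 6,"dy": 2.9,"dz": 0,"wx": 0,"wy": 0,"wz": 0,"fingers": -1},
    {"dx": 6,"dy": 2.9,"dz": 0,"wx": 0,"wy": 0,"wz": 0,"fingers": -1},
    {"dx": 6,"dy": 2.9,"dz": 0,"wx": 0,"wy": 0,"wz": 0,"fingers": -1},
    {"dx": 6,"dy": 2.9,"dz": 0,"wx": 0,"wy": 0,"wz": 0,"fingers": -1},
    {"dx": 6,"dy": 2.9,"dz": 0,"wx": 0,"wy": 0,"wz": 0,"fingers": -1},
    {"dx": 6,"dy": 2.9,"dz": 0,"wx": 0,"wy": 0,"wz": 0,"fingers": -1},
    {"dx": 6,"dy": 2.9,"dz": 0,"wx": 0,"wy": 0,"wz": 0,"fingers": -1},
    {"dx": 6,"dy": 2.9,"dz": 0,"wx": 0,"wy": 0,"wz": 0,"fingers": -1},
    {"dx": 0,"dy": 0,"dz": 0,"wx": 0,"wy": 0,"wz": 0,"fingers": -1},
    {"dx": 0,"dy": 0,"dz": 0,"wx": 0,"wy": 0,"wz": 0,"fingers": -1}
  ]
}}

```text
t: 5.03
tool_pos: [0.63, 0.1465, 0.0368]
orientation: [0.707, 0.707, -0.0, -0.0]
contact_force: [-1.1, 0.1, 5.4]
finger_gap: 0.0003
grip_force: 2.8
```

Run:
```python
from cell import optics
import cv2
s=optics.snapshot("wrist");cv2.imwrite("pics/w2.png",s["img"])
```

```text
(no output)
```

View pics/w2.png

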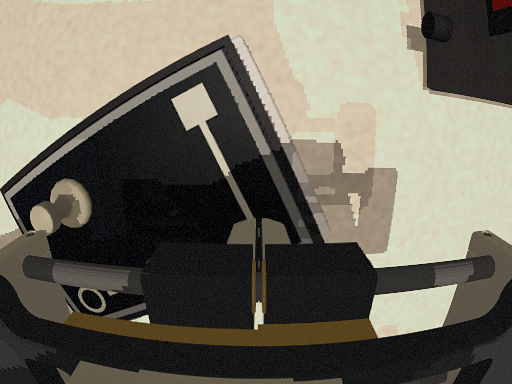

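The fingers stand at the corner and the square shows at (194,106). I'll measure it once more at the pressed height.

Run:
```python
from cell import optics
from h import *
w=optics.snapshot("wrist")
for p in[(194,106),(250,215)]:print(np.round(hit(w,p,.037,True),4))
```

```text
[0.5942 0.2227 0.037 ]
[0.6252 0.1585 0.037 ]
```

Square at (0.594, 0.223), so the shift is (-36, +76) mm.

Emit:
{"op": "jog_arm", "data": {
  "targets": [
    {"dx": -3,"dy": 6,"dz": 0,"wx": 0,"wy": 0,"wz": 0,"fingers": -1},
    {"dx": -3,"dy": 6.4,"dz": 0,"wx": 0,"wy": 0,"wz": 0,"fingers": -1},
    {"dx": -3,"dy": 6.4,"dz": 0,"wx": 0,"wy": 0,"wz": 0,"fingers": -1},
    {"dx": -3,"dy": 6.4,"dz": 0,"wx": 0,"wy": 0,"wz": 0,"fingers": -1},
    {"dx": -3,"dy": 6.4,"dz": 0,"wx": 0,"wy": 0,"wz": 0,"fingers": -1},
    {"dx": -3,"dy": 6.4,"dz": 0,"wx": 0,"wy": 0,"wz": 0,"fingers": -1},
    {"dx": -3,"dy": 6.4,"dz": 0,"wx": 0,"wy": 0,"wz": 0,"fingers": -1},
    {"dx": -3,"dy": 6.4,"dz": 0,"wx": 0,"wy": 0,"wz": 0,"fingers": -1},
    {"dx": -3,"dy": 6.4,"dz": 0,"wx": 0,"wy": 0,"wz": 0,"fingers": -1},
    {"dx": -3,"dy": 6.4,"dz": 0,"wx": 0,"wy": 0,"wz": 0,"fingers": -1},
    {"dx": -3,"dy": 6.4,"dz": 0,"wx": 0,"wy": 0,"wz": 0,"fingers": -1},
    {"dx": -3,"dy": 6,"dz": 0,"wx": 0,"wy": 0,"wz": 0,"fingers": -1},
    {"dx": 0,"dy": 0,"dz": 0,"wx": 0,"wy": 0,"wz": 0,"fingers": -1},
    {"dx": 0,"dy": 0,"dz": 0,"wx": 0,"wy": 0,"wz": 0,"fingers": -1},
    {"dx": 0,"dy": 0,"dz": 0,"wx": 0,"wy": 0,"wz": 0,"fingers": -1},
    {"dx": 0,"dy": 0,"dz": 0,"wx": 0,"wy": 0,"wz": 0,"fingers": -1},
    {"dx": 0,"dy": 0,"dz": 0,"wx": 0,"wy": 0,"wz": 0,"fingers": -1}
  ]
}}

```text
t: 6.55
tool_pos: [0.5942, 0.2231, 0.0371]
orientation: [0.707, 0.707, 0.001, -0.0]
contact_force: [-0.1, 0.9, 4.6]
finger_gap: 0.0005
grip_force: 2.7
```

Run:
```python
from cell import optics
import cv2
s=optics.snapshot("scene")["img"][200:320,230:370]
cv2.imwrite("pics/s2.png",cv2.resize(s,None,fx=4,fy=4))
```

```text
(no output)
```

View pics/s2.png

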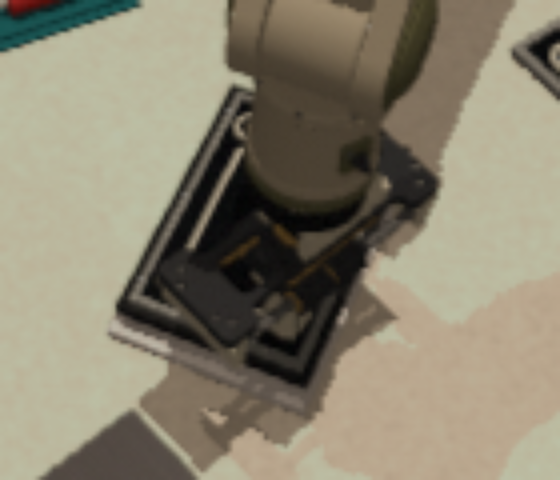

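The tablet still lies in its cradle, and the fingertips are on the square near (290,325), pressing with about 5 N. Handing in.

```bash
python3 -c "
from cell import ctrl
print(ctrl.close_job())"
```

```text
the job is handed in; nothing more can be done
None
```

I slid the fingertips from the ring round the corner to the square, reading about 5 to 7 N of push at every stop, and handed the job in at about 6.6 s with them resting on the square at about 5 N (cradle down about 5 mm); the hand-in gave no verdict.

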